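# Clamp the glued house ornament on the bedside table

## Robot

A 6-joint arm with a two-finger parallel gripper is mounted at the origin on the work surface. World frame = base frame: x ahead of the robot, y to its left, z up, the work surface at z = 0. Lengths are in m, angles in rad, forces in N, time in s.
With the tool pointing down it reaches from about 0.4 to 0.825 m from the base axis. Payload 7 kg.
Tool frame: the origin (TCP) lies on the centre line of the jaws, within the pads' length; the fingertips stand 19 mm ahead of it and the grasp point (between the pads) is the TCP; z points along the fingers, y is the line along which they close (so a half turn about z gives the same grasp; the last joint's range is limited). The gripper opens to 88 mm and grips with 3 to 60 N. Pads are 19 mm wide; open, the fingers measure 130 mm over their backs; the gripper's body (78 mm by 193 mm) begins 47 mm behind the grasp point.
Start: joints at [-0.866, 0.359, 0.012, 0, -1.224, -0.288], TCP at [0.273, -0.617, 0.219] pointing down, gripper open.
Joint ranges: [-3.07, 3.07], [-1.43, 2.12], [-1.02, 1.25], [-3.03, 1.67], [-3.05, -0], [-3.03, 3.03]. Speed limits (rad/s): [2.39, 2.39, 3.01, 3.14, 3.14, 3.14].

## Interface

Orientations are given as [roll, pitch, yaw] about the fixed x, y, z axes, in that order (R = Rz(yaw) Ry(pitch) Rx(roll)).
In Python, from station import arm, imaging, models gives the robot as it stands.
- The arm moves only by the tool play_rows, never from a script. Its arguments are lists of equal length, an entry for each row: "travel": the shift along the tool's x, y, z in units of 25 mm (1.0 is 25 mm), a list of three; "twist": the turn about the tool's z in units of 0.15 rad (1.0 is 0.15 rad). A call has 1 to 8 rows; each row shifts and turns the commanded pose from where the row before left it, along the tool's axes as they then stand; what a row does not reach is not made up. A row lasts 1/8 s, in which the tool goes at most 62.5 mm and 10.7 degrees, less where a joint would pass 70% of its speed; a pose out of reach is approached as far as the arm can. A call with a number of a shift or a turn outside -1 to 1 is refused whole. A call with a gripper value outside its range is refused whole. "fingers" is the opening, from 0 (shut) to 1 (fully open), set as the call begins (left out, the last holds). The fingers move at their own pace and stop on an object; "newtons" is the grip in N (left out, the last holds). Time passes only in rows, so rows that do not move let the fingers close. It gives the time, the measured TCP pose, the force, the opening and the grip force at its end, in the units of the state.
- arm.get_state(): the state, without advancing time (a new reading comes with each control period).
- imaging.grab_frame(name): name is "scene" or "top" or "wrist"; returns a dict with "pixels" (384x512x3 uint8, red, green, blue), "fx", "fy", "cx", "cy" (pixels), "R" (3x3) and "t" (3): a world point X has camera coordinates R X + t; the wrist camera has in their place "T_tool_cam" (4x4, takes a point from camera to tool coordinates, whose origin is the TCP and whose axes are the flange's). Camera axes: x right, y down, z forward; pixel columns grow to the right and rows downward; lengths in m; the calibration is good to about 2 mm. A picture is of the moment at which its call begins: read the wrist's pose just before it. There is no depth.
- arm.job_done(): hands the job in; it is judged then, once.
Trained networks look in the newest picture that a camera, given by its name, has taken for a name from the list of things; names that differ only in an ending like _2 or _b are one class to them, and where a whole thing is asked for, a point or a joint stands for the part that bears it (a point fixed in the world has none). Each returns a list of dicts, best first, with "confidence" (0 to 1); they miss things now and then, are a little off and sometimes report something else, mostly with a low value. They report only what shows in the picture. A call takes as long as a camera call. They do not tell look-alikes from the thing itself.
- models.boxes_of(name, camera): "extent" ([centre column, centre row, width, height] in pixels, round what is visible of it).
- models.silhouettes(name, camera): "pixels" (384x512 bool, what is visible of it) and "extent" ([centre column, centre row, width, height] in pixels, round what is visible of it).
The state is a dict: "t": time; "q": joint angles; "qd": joint speeds; "joint_efforts": joint torques, N m; "eef_pos": TCP position; "ee_rot": TCP orientation; "force": force on the tool from outside, world axes, zero at the start; "moment": the same for the moment, N m; "width": finger opening in m; "gripper_force": force on a finger pad.
Only numpy, scipy, OpenCV 4.12 (cv2) and the standard library are available. Lean on these libraries where they do the work, as an engineer would, in place of code of your own. Each camera call takes 0.05 s, during which the arm holds its last target. There are 200 camera calls.

## Task

The little wooden house ornament has just been glued and has fallen over: stand it upright on the clamp's board, centred between the two jaws with its front and back (the faces with the door and windows) towards them, and let go of it. Then pump the clamp's trigger, without pushing the jaw by hand, until the sprung plate of the moving jaw presses the house against the fixed jaw and is pushed in about half its travel, never all the way home, which would crush the joint. Finish while still holding the trigger squeezed with the plate half in; leave the other things on the table where they are.

Things in the scene. Friction and masses are not known exactly. Their poses are not given: they have to be found in the camera images.
- house: wooden house ornament, 0.15-0.31 kg: 44 mm front to back (x), 52 mm wide (y), straight side walls to 74 mm, then a gable roof to a ridge (along x) at 100 mm. Origin: centre of its underside; z runs up to the roof. Front and back look alike (door, windows). Starts lying on its front face, x pointing down, z level. Grip it by the side walls, 52 mm apart.
- clamp: bench clamp fixed to the table on a plywood board 12 mm thick, x -200 to 180, y -50 to 50 mm. Origin: underside of board; x: clamping direction, from trigger to fixed jaw; z up. Along x (mm): trigger -135; upright grip -92 to -80, 32 wide, top z 156; housing -110 to -35, top z 82; toothed rod at y 0, z 40-52; moving jaw; fixed jaw. Jaws 50 wide (y), tops below z 70.
- fixed_jaw: fixed jaw of the clamp, 18 x 50 mm, from the board up to z = 66 mm. Origin and axes are those of the clamp; its clamping face is at x = 150 mm in the clamp frame.
- stand (a point): point on top of the clamp's board (z = 12 mm) on its centre line at clamp x = 128 mm, the place of the middle of the house's underside when it is pressed against the fixed jaw. Axes as the clamp.
- jaw (a joint): travel of rod and moving jaw towards the fixed jaw, m: 0 to 0.070, starts at 0 to 0.02. At 0 the plate's face is at clamp x = 55 mm, 95 mm from the fixed jaw. Moves forward only: a pawl on the trigger drives its 5 mm teeth, a catch keeps it from going back (it settles back up to 5 mm, to the next tooth, when the loaded trigger is let go).
- plate (a joint): how far the sprung steel plate on the front of the moving jaw (50 mm wide, z = 15 to 69 mm, 8 mm thick) is pushed back towards it, m: 0 free, 0.016 fully home; spring 2 N/mm, so half in is about 16 N. The open gap between plate and jaw block is 16 mm when free and shrinks as it presses.
- plate_face (a point): centre of the plate's clamping face, at z = 42 mm in the clamp frame. Axes as the clamp.
- trigger (a joint): trigger angle, rad: 0 released, 0.26 at its stop. Upright lever, 30 mm wide (y), 10 thick (x), pad z 79 to 155 mm, hinge at clamp x -135, z 14 mm; top swings to clamp +x, towards the upright grip (60 mm over both when released). Pinch or push it; springs back (3-4 N at the pad). Jaw moves 0.052 m/rad after up to 5 mm lost motion, 10 mm a full stroke; 16 N at the jaw adds 7 N at the pad.
- trigger_pad (a point): middle of the back of the trigger's pad (the side away from the jaws), 135 mm above the table when released. Axes x, y, z as the clamp's when the trigger is released, tilting with it.
- glue: a glue bottle, 40 mm diameter, 125 mm tall; leave alone. Origin at the centre of its underside.
- mug: a white mug, 80 mm diameter, 90 mm tall; leave alone. Origin at the centre of its underside.
- book: a grey book lying flat, 130 x 190 x 22 mm; leave alone. Origin at the centre of its underside.
- candle: a candle jar with a lid, 72 mm diameter, 75 mm tall; leave alone. Origin at the centre of its underside.
- screwdriver: a screwdriver lying on the table; leave alone. Origin at the centre of its underside.
- glasses_case: a dark brown spectacle case, 160 x 62 x 42 mm; leave alone. Origin at the centre of its underside.
- coaster: a flat round cork coaster, 92 mm diameter, 8 mm thick; leave alone. Origin at the centre of its underside.
Mind the look-alikes: they are no part of the job. What is shaped like the house but orange, purple or red is not meant.

How it is judged:
On the way, in this order (a step that is already met when the one before it is completed fails the run):
1. the house stands upright on the clamp's board between the jaws, front and back towards them, and has been let go (angle between house's own z axis and vertical below 0.09 rad and x of house in the frame of clamp between 0.06 and 0.134 m and y of house in the frame of clamp between -0.02 and 0.02 m and z of house in the frame of clamp between 0.008 and 0.017 m and angle between the x axis of house and the x axis of clamp, either way round below 0.2 rad and contact force between the fingers and house below 0.3 N), for 0.2 s.
2. the moving jaw's plate presses the house against the fixed jaw (contact force between plate and house above 2 N and contact force between fixed_jaw and house above 1.5 N), for 0.1 s.
At the end, for the whole second after the job is handed in: House upright (5 deg) on the board, within 20 mm of the centre line, square to the jaws (11 deg), at rest, not touched by the fingers; plate in 3.5 to 12.5 mm, pressing it with 5 to 28 N against the fixed jaw (over 4 N); fingers pressing the trigger (over 1.5 N, over 0.02 rad) (all of step 1 and value of joint plate between 0.0035 and 0.0125 m and contact force between plate and house between 5 and 28 N and contact force between fixed_jaw and house above 4 N and contact force between the fingers and trigger above 1.5 N and value of joint trigger above 0.02 rad and linear speed of house below 0.01 m/s and velocity of joint jaw between -0.005 and 0.005 m/s); the arm keeps its last pose, push and grip.
It fails at once if the plate is pushed all the way home or the house is crushed (plate past 15 mm or over 35 N) (value of joint plate above 0.015 m or contact force between plate and house above 35 N).
It fails at once if the robot pushes the moving jaw, rod or plate by hand (over 3 N) (contact force between any of the fingers, the arm and jaw above 3 N).
It fails at once if a bystander is moved by more than 30 mm (distance of any of glue, mug, book, candle, screwdriver, glasses_case, coaster from where it was at the start of the episode above 0.03 m).
It also fails if it takes over 72 s, if anything falls off the work surface, if the arm or the gripper's body presses on something with over 40 N, if the wrist force passes 120 N, or if a joint passes its speed limit or range.

## Working session

There is one attempt and no reset: what is moved stays moved. The work goes in short steps, Python scripts to look and compute and a tool call to move; the robot and the scene stay as the last step left them, time stands still between calls to the robot, and variables do not carry over. Pictures are saved under pics/ and viewed, at most 10 in all, crops included, and the job is handed in when it is done.

Besides the shell and the picture viewer there is one more tool, called after ">>>" by a JSON object that holds its "op" and its "data". play_rows: Moves the arm, as the interface text tells. Shifts and turns lie within -1 to 1; 1 stands for 25 mm of shift or 0.15 rad of turn. Its arguments: {"type":"object","properties":{"travel":{"type":"array","items":{"type":"array","items":{"type":"number"}}},"twist":{"type":"array","items":{"type":"number"}},"fingers":{"type":"number"},"newtons":{"type":"number"}},"required":["travel","twist"]}

```bash
mkdir -p pics; ls; cat > h.py <<'E'
import numpy as np, cv2
from station import arm, imaging, models
def grab(n,save=None):
    f=imaging.grab_frame(n)
    if save: cv2.imwrite('pics/'+save,f['pixels'][:,:,::-1])
    return f
def plane(f,u,v,z):
    R=np.array(f['R']);t=np.array(f['t'])
    c=-R.T@t; d=R.T@np.array([(u-f['cx'])/f['fx'],(v-f['cy'])/f['fy'],1])
    return c+d*(z-c[2])/d[2]
def proj(f,X):
    p=np.array(f['R'])@np.array(X)+np.array(f['t']); return f['fx']*p[0]/p[2]+f['cx'],f['fy']*p[1]/p[2]+f['cy']
E
python3 - <<'E'
from h import *
a=grab('scene','s0.png');b=grab('top','t0.png')
cv2.imwrite('pics/both.png',cv2.resize(np.vstack([a['pixels'],b['pixels']])[:,:,::-1],None,fx=.78,fy=.78))
for c in('scene','top'):
  for n in('house','clamp','fixed_jaw','jaw','plate','trigger'):
    for r in models.boxes_of(n,c)[:4]: print(c,n,np.round(r['extent']),round(r['confidence'],2))
for f in(a,b): print(np.round(-np.array(f['R']).T@f['t'],3),f['fx'])
print(arm.get_state())
E
```

```text
pics
scene house [191. 221.  20.  24.] 0.8
scene house [235. 218.  26.  27.] 0.77
scene house [128. 271.  38.  25.] 0.61
scene house [142. 233.  34.  31.] 0.6
scene clamp [292. 239. 101.  85.] 0.89
scene fixed_jaw [332. 210.  16.  18.] 0.48
scene jaw [286. 234.  65.  47.] 0.57
scene jaw [186. 250.  33.  40.] 0.41
scene plate [313. 218.   9.  21.] 0.4
scene trigger [270. 235.   6.  46.] 0.61
top house [391. 241.  31.  32.] 0.84
top house [354. 274.  26.  18.] 0.83
top house [310. 247.  21.  28.] 0.64
top house [279. 218.  33.  20.] 0.6
top clamp [262. 159. 114.  42.] 0.81
top fixed_jaw [211. 150.   8.  15.] 0.52
top fixed_jaw [278. 220.  30.  16.] 0.49
top jaw [276. 152.  77.  17.] 0.53
top plate [244. 155.   7.  19.] 0.42
top trigger [376. 161.  20.  46.] 0.69
[ 1.195 -0.797  0.772] 409.2145816326953
[0.314 0.003 1.566] 467.63387262091254
{'t': 0.7, 'q': array([-8.65930216e-01,  3.58560999e-01,  1.18993677e-02, -3.95243496e-05,
       -1.22406516e+00, -2.88113481e-01]), 'qd': array([ 0.00032709,  0.0009743 , -0.00014569,  0.00211555, -0.00027743,
       -0.00110825]), 'joint_efforts': array([ 6.05636105e-04, -5.82161808e+01,  2.93248039e+01,  7.00123563e+00,
        1.24426209e-02, -1.50039256e-05]), 'eef_pos': array([ 0.27323502, -0.61720735,  0.21857908]), 'ee_rot': array([-3.14153655e+00,  5.53985038e-05, -2.72485345e+00]), 'force': array([1.0339778 , 0.20069493, 0.34254497]), 'moment': array([ 0.00363738,  0.03632615, -0.01318371]), 'gripper_force': 0.0, 'width': 0.087647994171498}
```

```bash
python3 - <<'E'
import cv2,numpy as np
a=cv2.imread('pics/s0.png')[150:310,90:390];b=cv2.imread('pics/t0.png')[120:300,180:420]
cv2.imwrite('pics/a.png',cv2.resize(a,None,fx=2.66,fy=2.66,interpolation=cv2.INTER_CUBIC))
cv2.imwrite('pics/b.png',cv2.resize(b,None,fx=3.3,fy=3.3,interpolation=cv2.INTER_CUBIC))
E
```

```text
(no output)
```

View pics/a.png

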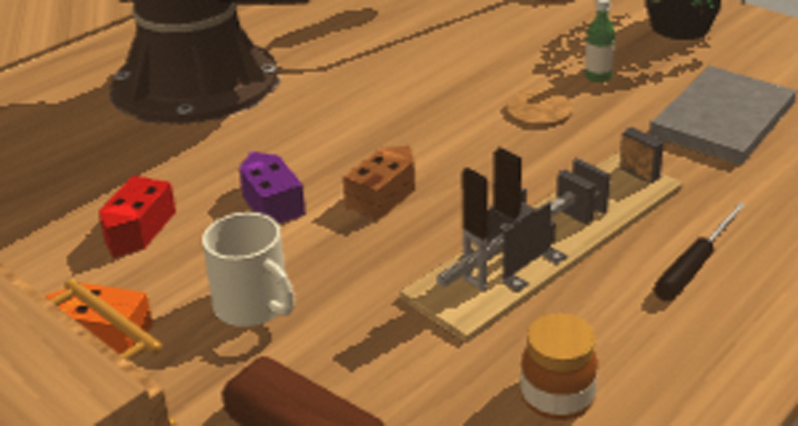

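View pics/b.png

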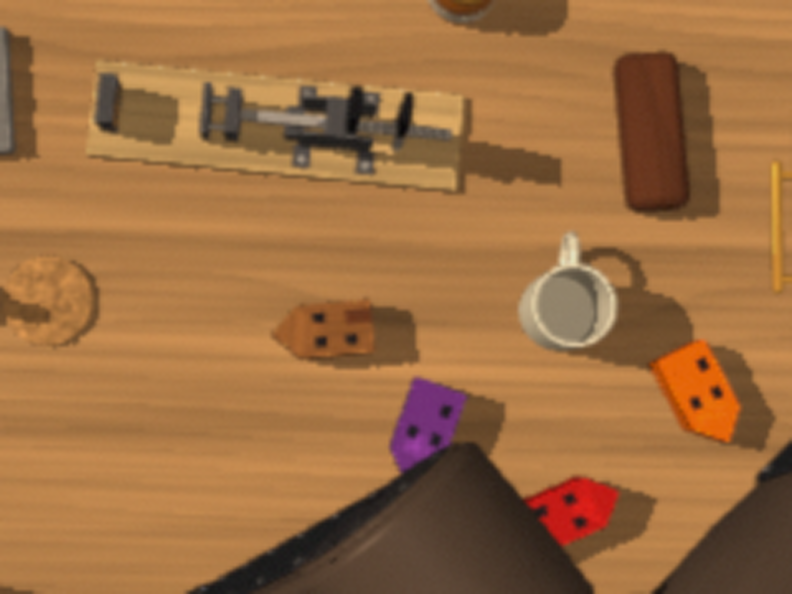

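The houses in the top view are brown at (279,218), purple (310,247), orange (391,241) and red (354,274). The plain wooden brown one is the one meant (scene 235,218). It lies with its roof towards the left, the fixed-jaw direction, with clear space around it.

```bash
python3 - <<'E'
from h import *
b=grab('top')
for n,p in (('c1',(97,60)),('c2',(467,96)),('c3',(460,190)),('c4',(88,157))):
    print(n,np.round(plane(b,180+p[0]/3.3,120+p[1]/3.3,.012),4))
for n,p,z in (('apex',(272,330),.022),('e1',(300,301),.044),('e2',(298,357),.044),('b1',(371,299),.044),('b2',(372,354),.044),('trig',(404,115),.16),('grip',(355,110),.156)):
    print(n,np.round(plane(b,180+p[0]/3.3,120+p[1]/3.3,z),4))
for r in models.silhouettes('house','top'):
    m=r['pixels'].astype(np.uint8); c=cv2.moments(m,True)
    print(np.round(r['extent']),r['confidence'],cv2.minAreaRect(cv2.findNonZero(m)),plane(b,c['m10']/c['m00'],c['m01']/c['m00'],.04))
m=models.silhouettes('clamp','top')[0]['pixels'].astype(np.uint8)
print(cv2.minAreaRect(cv2.findNonZero(m)))
w=grab('wrist');print(w['T_tool_cam'],w['fx'])
E
```

```text
c1 [0.683  0.2069 0.012 ]
c2 [ 0.6543 -0.1739  0.012 ]
c3 [ 0.5569 -0.1679  0.012 ]
c4 [0.5815 0.212  0.012 ]
apex [0.409  0.0191 0.022 ]
e1 [ 0.437 -0.008  0.044]
e2 [ 0.3817 -0.0074  0.044 ]
b1 [ 0.4408 -0.078   0.044 ]
b2 [ 0.3866 -0.0801  0.044 ]
trig [ 0.6026 -0.0991  0.16  ]
grip [ 0.607  -0.0539  0.156 ]
[355. 276.  25.  15.] 0.91 ((353.4657897949219, 273.5753479003906), (16.619842529296875, 24.812725067138672), 69.44395446777344) [ 0.24400245 -0.27704847  0.04      ]
[281. 219.  28.  20.] 0.64 ((277.5655212402344, 219.78623962402344), (16.27691650390625, 29.398101806640625), 85.2363510131836) [ 0.40991065 -0.0344861   0.04      ]
[390. 240.  26.  28.] 0.63 ((391.4000549316406, 239.80001831054688), (30.410520553588867, 17.8885440826416), 63.43495178222656) [ 0.35810479 -0.39717909  0.04      ]
[309. 248.  23.  27.] 0.6 ((308.7413330078125, 249.89654541015625), (18.75522804260254, 28.96847152709961), 21.801406860351562) [ 0.32100435 -0.13239051  0.04      ]
((262.79327392578125, 158.17079162597656), (112.72802734375, 30.71814727783203), 5.440331935882568)
[[-1.00996633e-03 -9.58905795e-01 -2.83722850e-01  7.63910483e-02]
 [ 9.99999328e-01 -8.06733185e-04 -8.33152933e-04 -2.14164404e-04]
 [ 5.70026537e-04 -2.83723501e-01  9.58905965e-01 -1.66103325e-01]
 [ 0.00000000e+00  0.00000000e+00  0.00000000e+00  1.00000000e+00]] 315.47990161220946
```

>>> {"op": "play_rows", "data": {"travel": [[0,0,0],[0,0,0],[0,0,0],[0,0,0],[0,0,0],[0,0,0],[0,0,0],[0,0,0]], "twist": [-1,-1,-1,-1,-1,-1,-1,-1], "fingers": 1}}

```text
t: 1.9
eef_pos: [0.2733, -0.6172, 0.2186]
ee_rot: [-3.142, -0.0, -1.52]
force: [0.8, 1.1, 0.3]
width: 0.0877
gripper_force: 0.0
```

>>> {"op": "play_rows", "data": {"travel": [[-1,-0.27,0],[-1,-0.27,0],[-1,-0.27,0],[-1,-0.27,0],[-1,-0.27,0],[-1,-0.27,0],[-1,-0.27,0],[-1,-0.27,0]], "twist": [0,0,0,0,0,0,0,0]}}

```text
t: 2.9
eef_pos: [0.3181, -0.4142, 0.2187]
ee_rot: [-3.141, -0.0, -1.525]
force: [-0.7, 0.9, -0.0]
width: 0.0876
gripper_force: 0.0
```

>>> {"op": "play_rows", "data": {"travel": [[-1,-0.27,0],[-1,-0.27,0],[-1,-0.27,0],[-1,-0.27,0],[-1,-0.27,0],[-1,-0.27,0],[-1,-0.27,0],[-1,-0.27,0]], "twist": [0,0,0,0,0,0,0,0]}}

```text
t: 3.9
eef_pos: [0.3629, -0.2118, 0.2188]
ee_rot: [-3.141, -0.0, -1.525]
force: [0.3, 0.9, 0.1]
width: 0.0876
gripper_force: 0.0
```

>>> {"op": "play_rows", "data": {"travel": [[-1,-0.27,0],[-1,-0.27,0],[-1,-0.27,0],[-1,-0.27,0],[0,-0.27,0],[0,-0.27,0],[0,0,0],[0,0,0]], "twist": [0,0,0,0,0,0,0,0]}}

```text
t: 4.9
eef_pos: [0.3983, -0.1114, 0.2184]
ee_rot: [3.141, -0.0, -1.526]
force: [-0.4, -0.5, -0.2]
width: 0.0875
gripper_force: 0.0
```

```bash
cat >> h.py <<'E'
from scipy.spatial.transform import Rotation as Ro
def wgrab(save=None):
    s=arm.get_state(); f=grab('wrist',save); T=np.eye(4); T[:3,:3]=Ro.from_euler('xyz',s['ee_rot']).as_matrix(); T[:3,3]=s['eef_pos']
    W=np.linalg.inv(T@np.array(f['T_tool_cam'])); f['R']=W[:3,:3]; f['t']=W[:3,3]; return f
E
python3 - <<'E'
from h import *
s=arm.get_state();print(s['t'],s['eef_pos'],s['ee_rot'],s['q'])
f=wgrab('w1.png')
cv2.imwrite('pics/w1c.png',f['pixels'][:,:,::-1])
for r in models.boxes_of('house','wrist'):print(r)
for r in models.silhouettes('house','wrist'):print(r['confidence'],cv2.minAreaRect(cv2.findNonZero(r['pixels'].astype(np.uint8))))
E
```

```text
4.9 [ 0.39834332 -0.11141624  0.21838165] [ 3.14099966e+00 -5.46250016e-05 -1.52590147e+00] [ 2.09389194e-01 -9.08424323e-02 -5.21381728e-01 -4.75434571e-05
 -1.14085096e+00 -1.64474523e-01]
{'extent': [332.4, 154.8, 90.5, 73.9], 'confidence': 0.75}
{'extent': [245.2, 227.1, 54.3, 76.1], 'confidence': 0.56}
0.72 ((336.672119140625, 155.89344787597656), (93.89356231689453, 49.517822265625), 21.370620727539062)
0.66 ((425.1671142578125, 32.76127624511719), (79.49050903320312, 75.10405731201172), 78.43986511230469)
0.58 ((245.5355682373047, 227.36752319335938), (76.28876495361328, 46.331939697265625), 84.47245788574219)
0.31 ((205.5, 30.5), (61.0, 125.0), 90.0)
```

View pics/w1.png

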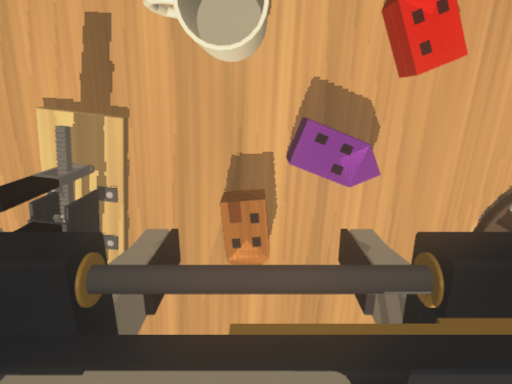

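The wrist view shows the plain brown house at (245,228), its base edge at the top (row ~191). The clamp's trigger end is at left, the purple house at (335,155) and the red one at top right. I'll check the hypothesised pose by overlaying the model.

```bash
cat >> h.py <<'E'
def house_lying(p,a):  # base mid xy, z-axis heading a
    d=np.array([np.cos(a),np.sin(a)]);n=np.array([-d[1],d[0]])
    return [np.r_[np.array(p)+d*l+n*w,z] for z in(0,.044) for l,w in((0,-.026),(.074,-.026),(.1,0),(.074,.026),(0,.026))]
E
python3 - <<'E'
from h import *
from scipy.optimize import minimize
t=grab('top');tm=[r['pixels'] for r in models.silhouettes('house','top') if abs(r['extent'][0]-280)<12 and abs(r['extent'][1]-219)<12]
f=wgrab();wm=[r['pixels'] for r in models.silhouettes('house','wrist') if abs(r['extent'][0]-245)<20 and abs(r['extent'][1]-228)<20]
print(len(tm),len(wm))
def mask(fr,P,S=4):
    m=np.zeros((384*S,512*S),np.uint8);q=np.array([proj(fr,X) for X in P],np.float32)
    cv2.fillPoly(m,[cv2.convexHull((q*S).astype(np.int32))],255);return cv2.resize(m,(512,384),interpolation=cv2.INTER_AREA)/255.
hsv=cv2.cvtColor(f['pixels'],cv2.COLOR_RGB2HSV)
def cost(x,wt=1):
    P=house_lying(x[:2],x[2]);c=0
    if wm:
        M=mask(f,P);M[235:]=0;W=wm[0].astype(float);W[235:]=0;c+=np.abs(M-W).sum()/3
    if tm:c+=wt*np.abs(mask(t,P)-tm[0]).sum()
    return c
for wt in(1,0):
    r=minimize(cost,[.4137,-.079,np.pi/2+.05],args=(wt,),method='Nelder-Mead',options=dict(initial_simplex=[[.4137,-.079,1.62],[.42,-.079,1.62],[.4137,-.07,1.62],[.4137,-.079,1.55]]))
    print(wt,r.x,r.fun)
P=house_lying(r.x[:2],r.x[2])
o=f['pixels'][:,:,::-1].copy()
for i in range(10):cv2.circle(o,tuple(int(round(v)) for v in proj(f,P[i])),1,(0,255,0) if i>4 else(255,0,0),-1)
cv2.imwrite('pics/w2.png',cv2.resize(o[160:280,180:330],None,fx=4,fy=4,interpolation=cv2.INTER_CUBIC))
E
```

```text
0 1
1 [ 0.41533648 -0.07597453  1.69447017] 15.226143790849674
0 [ 0.41533648 -0.07597453  1.69447017] 15.226143790849674
```

View pics/w2.png

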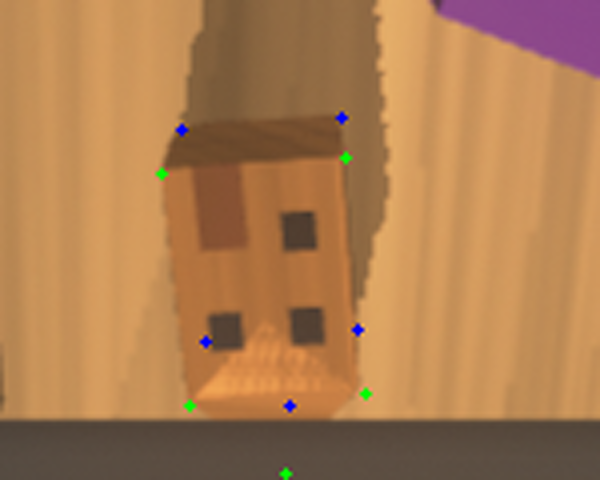

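>>> {"op": "play_rows", "data": {"travel": [[0,0,0],[-1,-0.4,0],[-1,-0.4,0],[-1,0,0],[-0.78,0,0],[0,0,1],[0,0,1],[0,0,1]], "twist": [-0.33,0,0,0,0,0,0,0]}}

```text
t: 6.25
eef_pos: [0.4096, -0.0147, 0.143]
ee_rot: [-3.141, 0.0, -1.475]
force: [0.1, 1.0, -0.8]
width: 0.0881
gripper_force: 0.0
```

>>> {"op": "play_rows", "data": {"travel": [[0,0,1],[0,0,1],[0,0,0.8],[0,0,0]], "twist": [0,0,0,0]}}

```text
t: 6.75
eef_pos: [0.4085, -0.0153, 0.0726]
ee_rot: [3.139, -0.001, -1.475]
force: [-0.1, -0.5, 0.8]
width: 0.0876
gripper_force: 0.0
```

>>> {"op": "play_rows", "data": {"travel": [[0,0,1],[0,0,0.98],[0,0,0],[0,0,0]], "twist": [0,0,0,0]}}

```text
t: 7.25
eef_pos: [0.4103, -0.0146, 0.0252]
ee_rot: [-3.14, 0.0, -1.475]
force: [0.6, -0.5, 0.7]
width: 0.0877
gripper_force: 0.0
```

>>> {"op": "play_rows", "data": {"travel": [[0,0,0],[0,0,0],[0,0,0],[0,0,0],[0,0,0],[0,0,0]], "twist": [0,0,0,0,0,0], "fingers": 0, "newtons": 10}}

```text
t: 8.0
eef_pos: [0.4094, -0.0149, 0.0241]
ee_rot: [3.141, -0.0, -1.475]
force: [-0.9, 0.6, 5.2]
width: 0.0516
gripper_force: 10.0
```

>>> {"op": "play_rows", "data": {"travel": [[0.16,0,-0.32],[0.17,0,-0.3],[0.23,0,-0.26],[0.25,0,-0.24],[0.29,0,-0.2],[0.31,0,-0.16],[0.33,0,-0.12],[0.33,0,-0.08]], "twist": [0,0,0,0,0,0,0,0]}}

```text
t: 9.0
eef_pos: [0.4144, -0.067, 0.0662]
ee_rot: [3.141, -0.0, -1.475]
force: [-0.5, 0.2, -2.4]
width: 0.052
gripper_force: 10.0
```

>>> {"op": "play_rows", "data": {"travel": [[0.35,0,-0.03],[0.35,0,0.01],[0.34,0,0.06],[0.33,0,0.1],[0,0,0],[0,0,0]], "twist": [0,0,0,0,0,0]}}

```text
t: 9.75
eef_pos: [0.4176, -0.1006, 0.0625]
ee_rot: [3.141, -0.0, -1.476]
force: [-0.6, 1.3, -2.2]
width: 0.0521
gripper_force: 10.0
```

```bash
python3 - <<'E'
from h import *
w=wgrab()['pixels'];s=grab('scene');p=proj(s,arm.get_state()['eef_pos']);print(p)
u,v=int(p[0]),int(p[1]);c=s['pixels'][max(0,v-40):v+50,u-60:u+60]
c=cv2.resize(c,(512,384),interpolation=cv2.INTER_CUBIC)
cv2.imwrite('pics/x3.png',cv2.resize(np.vstack([w[60:330],c])[:,:,::-1],None,fx=.9,fy=.9))
E
```

```text
(np.float64(218.75234301887178), np.float64(217.39647036815222))
```

View pics/x3.png

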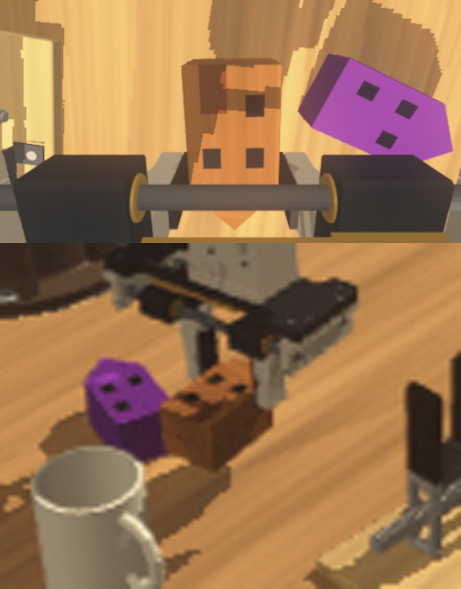

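The house kept level in the grip instead of pivoting: 10 N on the full pads holds it rigidly. I'll put it back, then regrip shallowly and lightly nearer the roof so that it can pivot.

>>> {"op": "play_rows", "data": {"travel": [[-0.86,0,0],[-0.86,0,0],[-0.86,0,0],[-0.86,0,0],[0,0,0.7],[0,0,0.7],[0,0,0.1],[0,0,0]], "twist": [0,0,0,0,0,0,0,0]}}

```text
t: 10.85
eef_pos: [0.4095, -0.0149, 0.0253]
ee_rot: [3.141, -0.0, -1.475]
force: [-0.0, -0.9, -2.1]
width: 0.0519
gripper_force: 10.0
```

>>> {"op": "play_rows", "data": {"travel": [[0,0,0],[0,0,0],[0,0,-0.5],[-0.16,0,-0.48],[0,0,0]], "twist": [0,0,0,0,0], "fingers": 0.75}}

```text
t: 11.48
eef_pos: [0.4101, -0.0103, 0.0507]
ee_rot: [-3.139, 0.001, -1.475]
force: [0.2, -0.6, -0.7]
width: 0.0656
gripper_force: 0.0
```

>>> {"op": "play_rows", "data": {"travel": [[0,0,0],[0,0,0],[0,0,0],[0,0,0]], "twist": [0,0,0,0], "fingers": 0, "newtons": 4}}

```text
t: 11.98
eef_pos: [0.409, -0.011, 0.0494]
ee_rot: [3.141, -0.0, -1.475]
force: [0.2, 0.3, 0.4]
width: 0.031
gripper_force: 0.0
```

>>> {"op": "play_rows", "data": {"travel": [[0,0,0],[0,0,0],[0,0,0],[0,0,-1],[0,0,-1],[0,0,-1],[1,0,-1],[1,0,-1]], "twist": [0,0,0,0,0,0,0,0], "fingers": 1}}

```text
t: 12.98
eef_pos: [0.4138, -0.0611, 0.1756]
ee_rot: [-3.141, 0.0, -1.474]
force: [0.4, 1.3, 0.3]
width: 0.0877
gripper_force: 0.0
```

```bash
python3 - <<'E'
from h import *
w=wgrab()['pixels'];s=grab('scene')
c=cv2.resize(s['pixels'][170:270,180:300],(512,427),interpolation=cv2.INTER_CUBIC)
cv2.imwrite('pics/x4.png',cv2.resize(np.vstack([w[60:300],c])[:,:,::-1],None,fx=.88,fy=.88))
E
```

```text
(no output)
```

View pics/x4.png

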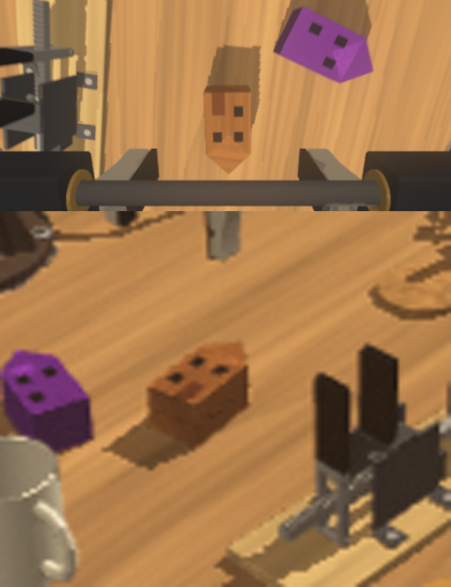

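The house still lies flat, apparently a bit further from the gripper than assumed, with its apex at wrist (~260,254) and base at row ~160. I'll refit the pose.

```bash
cat >> h.py <<'E'
from scipy.optimize import minimize
def fit(f,M0,model,x0,dx,clip=384,S=4):
    def mask(P):
        m=np.zeros((384*S,512*S),np.uint8);q=np.array([proj(f,X) for X in P],np.float32)
        cv2.fillPoly(m,[cv2.convexHull(((q+.5)*S).astype(np.int32))],255);return cv2.resize(m,(512,384),interpolation=cv2.INTER_AREA)/255.
    W=M0.astype(float)[:clip]
    x0=np.array(x0);sim=[x0]+[x0+np.eye(len(x0))[i]*dx[i] for i in range(len(x0))]
    r=minimize(lambda x:np.abs(mask(model(x))[:clip]-W).sum(),x0,method='Nelder-Mead',options=dict(initial_simplex=sim))
    return r.x,r.fun,W.sum()
E
python3 - <<'E'
from h import *
s=arm.get_state();f=wgrab();print(s['eef_pos'],s['ee_rot'])
for r in models.silhouettes('house','wrist'):
    e=r['extent'];print(np.round(e))
    if abs(e[0]-258)<25 and abs(e[1]-205)<30:
        for a in(1.55,1.66,1.75):
            x,c,n=fit(f,r['pixels'],lambda x:house_lying(x[:2],x[2]),[.415,-.085,a],[.01,.01,.05],245);print(x,c,n)
E
```

```text
[ 0.41539507 -0.06178434  0.17705315] [-3.13727019e+00  1.26341188e-04 -1.47622164e+00]
[368. 114. 108.  91.]
[476.  17.  69.  28.]
[259. 209.  56.  99.]
[ 0.41616145 -0.07616528  1.67208954] 83.54117647058823 4391.0
[ 0.41611074 -0.07614842  1.67286177] 83.54117647058823 4391.0
[ 0.4171313  -0.0747577   1.71294418] 198.05098039215687 4391.0
[ 44. 134.  89.  32.]
```

>>> {"op": "play_rows", "data": {"travel": [[-1,0,0],[-0.97,0,1],[0,0,1],[0,0,1],[0,0,1],[0,0,1],[0,0,0.6],[0,0,0]], "twist": [0,0,0,0,0,0,0,0]}}

```text
t: 14.18
eef_pos: [0.4076, -0.0119, 0.0331]
ee_rot: [3.138, -0.001, -1.475]
force: [0.7, 0.4, 0.1]
width: 0.0874
gripper_force: 0.0
```

>>> {"op": "play_rows", "data": {"travel": [[0,0,0],[0,0,0],[0,0,0],[0,0,0],[0,0,0],[0,0,0]], "twist": [0,0,0,0,0,0], "fingers": 0.1, "newtons": 4}}

```text
t: 14.92
eef_pos: [0.4094, -0.0116, 0.0348]
ee_rot: [-3.141, 0.0, -1.475]
force: [-0.3, 0.3, 4.3]
width: 0.0519
gripper_force: 4.0
```

>>> {"op": "play_rows", "data": {"travel": [[0.19,0,-0.33],[0.25,0,-0.29],[0.28,0,-0.26],[0.32,0,-0.22],[0,0,0]], "twist": [0,0,0,0,0]}}

```text
t: 15.55
eef_pos: [0.412, -0.038, 0.0626]
ee_rot: [-3.14, 0.0, -1.476]
force: [-0.1, 1.1, 0.4]
width: 0.0509
gripper_force: 4.0
```

```bash
cat >> h.py <<'E'
def rot_house(s,lz,hx,th): # house gripped: TCP at house z=lz, height hx above front; rotated th towards upright
    yaw=s['ee_rot'][2];d=np.array([-np.cos(yaw),-np.sin(yaw),0]);n=np.array([-d[1],d[0],0]);k=np.array([0,0,1.])
    c,sn=np.cos(th),np.sin(th);Z=c*d+sn*k;U=-sn*d+c*k
    return [s['eef_pos']+Z*(l-lz)+U*(u-hx)+n*w for u in(0,.044) for l,w in((0,-.026),(.074,-.026),(.1,0),(.074,.026),(0,.026))]
def fit_rot(lz,hx,clip=230):
    s=arm.get_state();f=wgrab();best=[]
    for r in models.silhouettes('house','wrist')[:5]:
        e=r['extent']
        if 180<e[0]<330:
            for t0 in(0.,.5,1.,1.5):
                x,c,n=fit(f,r['pixels'],lambda x:rot_house(s,x[1],hx,x[0]),[t0,lz],[.2,.006],clip);best.append((c,x,n,np.round(e)))
    best.sort(key=lambda b:b[0]);return best[:2]
E
python3 - <<'E'
from h import *
s=arm.get_state();print(s['eef_pos'],s['force'],s['width']);print(*fit_rot(.064,.035),sep='\n')
E
```

```text
[ 0.41204611 -0.03800028  0.06256954] [-0.08215864  1.1367221   0.39560234] 0.050930515168781776
(np.float64(249.02352941176474), array([0.64214907, 0.06357592]), np.float64(8568.0), array([259., 221.,  94., 175.]))
(np.float64(249.02352941176474), array([0.6401123 , 0.06353235]), np.float64(8568.0), array([259., 221.,  94., 175.]))
```

>>> {"op": "play_rows", "data": {"travel": [[0.35,0,-0.18],[0.35,0,-0.13],[0.37,0,-0.08],[0.38,0,-0.04],[0.38,0,0.02],[0.38,0,0.06],[0,0,0]], "twist": [0,0,0,0,0,0,0]}}

```text
t: 16.52
eef_pos: [0.4177, -0.0937, 0.0714]
ee_rot: [-3.14, -0.001, -1.476]
force: [-0.0, -0.3, 6.0]
width: 0.0516
gripper_force: 4.0
```

```bash
python3 - <<'E'
from h import *
s=arm.get_state();print(s['eef_pos'],s['force'],s['width']);print(*fit_rot(.064,.035),sep='\n')
E
```

```text
[ 0.41773456 -0.09371719  0.07137478] [-0.0101375  -0.31516891  6.02334572] 0.0515605901279402
(np.float64(218.13725490196077), array([1.45360603, 0.07145251]), np.float64(3970.0), array([259., 251.,  98., 148.]))
(np.float64(223.83529411764704), array([1.41094949, 0.06441765]), np.float64(3970.0), array([259., 251.,  98., 148.]))
```

>>> {"op": "play_rows", "data": {"travel": [[0.2,0,0.05],[0.2,0,0.08],[0,0,0]], "twist": [0,0,0]}}

```text
t: 17.0
eef_pos: [0.4187, -0.1035, 0.0681]
ee_rot: [-3.14, -0.001, -1.475]
force: [1.5, -0.4, 4.8]
width: 0.0517
gripper_force: 4.0
```

>>> {"op": "play_rows", "data": {"travel": [[0,0,0],[0,0,0],[0,0,0],[0,0,-1],[0,0,-1],[0,0,-1],[0,0,-1],[0,0,0]], "twist": [0,0,0,0,0,0,0,0], "fingers": 1}}

```text
t: 18.0
eef_pos: [0.419, -0.1023, 0.1692]
ee_rot: [-3.138, 0.0, -1.475]
force: [0.1, 0.0, 0.3]
width: 0.0881
gripper_force: 0.0
```

>>> {"op": "play_rows", "data": {"travel": [[1,0,0],[1,0,0],[0,0,0]], "twist": [0,0,0]}}

```text
t: 18.38
eef_pos: [0.4221, -0.1532, 0.1666]
ee_rot: [3.14, 0.0, -1.477]
force: [-0.8, -0.3, -0.2]
width: 0.0877
gripper_force: 0.0
```

```bash
cat >> h.py <<'E'
def standing(p,a,z0=0.):
    d=np.array([np.cos(a),np.sin(a),0]);n=np.array([-d[1],d[0],0]);b=np.r_[p[0],p[1],z0]
    return [b+d*x+n*w+np.r_[0,0,z] for x in(-.022,.022) for w,z in((-.026,0),(-.026,.074),(0,.1),(.026,.074),(.026,0))]
E
python3 - <<'E'
from h import *
s=arm.get_state();print(s['t'],s['eef_pos'],s['ee_rot'])
f=wgrab();p=f['pixels'];cv2.imwrite('pics/w5.png',np.hstack([p,cv2.resize(grab('scene')['pixels'][170:266,170:298],(512,384))])[:,:,::-1][:, :]);im=cv2.imread('pics/w5.png');cv2.imwrite('pics/w5.png',cv2.resize(im,None,fx=.78,fy=.78))
for r in models.silhouettes('house','wrist'):
    e=r['extent'];print(np.round(e))
    if 180<e[0]<330:
        for a in(1.55,1.67):
            print(fit(f,r['pixels'],lambda x:standing(x[:2],x[2]),[.415,-.08,a],[.01,.01,.1]))
E
```

```text
18.375 [ 0.42207623 -0.15318694  0.1665851 ] [ 3.13981265e+00  1.37387161e-04 -1.47714095e+00]
[466.  68.  92. 123.]
[257. 236.  63.  66.]
(array([ 0.41968804, -0.10581905,  1.69300947]), np.float64(988.1607843137253), np.float64(3419.0))
(array([ 0.41904565, -0.10230017,  1.67890938]), np.float64(991.9254901960785), np.float64(3419.0))
[360. 206. 106.  84.]
```

View pics/w5.png

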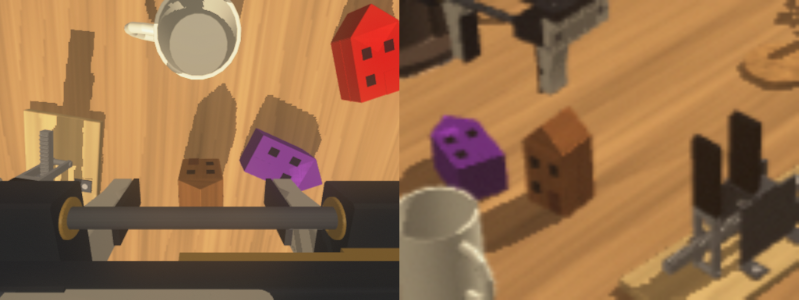

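The house now stands upright; in the wrist view it is at about (257,236), partly hidden by the gripper bar. I'll refit using only the rows above the bar.

```bash
python3 - <<'E'
from h import *
f=wgrab()
for r in models.silhouettes('house','wrist'):
    e=r['extent']
    if 200<e[0]<310:
        print(np.round(e))
        for a in(1.6,1.72):
            print(fit(f,r['pixels'],lambda x:standing(x[:2],x[2]),[.419,-.08,a],[.01,-.015,.1],255))
t=grab('top')
for r in models.silhouettes('house','top'):
    print(np.round(r['extent']))
    x,c,n=fit(t,r['pixels'],lambda x:standing(x[:2],x[2]),[.419,-.085,1.67],[.01,-.01,.1])
    if c<.5*n: print(x,c,n)
E
```

```text
[257. 234.  61.  64.]
(array([ 0.41853753, -0.0963524 ,  1.67708777]), np.float64(68.38823529411764), np.float64(2846.0))
(array([ 0.41862941, -0.09650421,  1.66409508]), np.float64(66.16862745098038), np.float64(2846.0))
[392. 239.  26.  33.]
[310. 249.  22.  31.]
[351. 278.  30.  18.]
```

>>> {"op": "play_rows", "data": {"travel": [[-1,-0.06,0],[-1,0,0],[-0.26,0,0],[0,0,1],[0,0,1],[0,0,1],[0,0,1],[0,0,0.16]], "twist": [0,0,0,0,0,0,0,0]}}

```text
t: 19.73
eef_pos: [0.4177, -0.0962, 0.0624]
ee_rot: [3.138, -0.0, -1.475]
force: [0.4, -0.3, 0.5]
width: 0.0879
gripper_force: 0.0
```

>>> {"op": "play_rows", "data": {"travel": [[0,0,0],[0,0,0],[0,0,0],[0,0,0],[0,0,0],[0,0,0]], "twist": [0,0,0,0,0,0], "fingers": 0.1, "newtons": 15}}

```text
t: 20.48
eef_pos: [0.4188, -0.0959, 0.0639]
ee_rot: [-3.141, -0.0, -1.475]
force: [-2.0, 1.0, 5.7]
width: 0.0511
gripper_force: 15.0
```

>>> {"op": "play_rows", "data": {"travel": [[0,0,-0.5],[0,0,-1],[0,0,-1],[0,0,-1],[0,0,-0.7],[0,0,0]], "twist": [0,0,0,0,0,0]}}

```text
t: 21.22
eef_pos: [0.4195, -0.0958, 0.17]
ee_rot: [-3.139, 0.0, -1.475]
force: [0.1, 0.8, -2.7]
width: 0.0514
gripper_force: 15.0
```

```bash
python3 - <<'E'
from h import *
print(arm.get_state()['eef_pos'])
t=grab('top')
im=cv2.imread('pics/t0.png')
for n,p,z in(('fixed top L',(97,74),.066),('fixed top',(119,76),.066),('plate L',(203,83),.069),('plate R',(212,84),.069)):
    X=plane(t,180+p[0]/3.3,120+p[1]/3.3,z)
    d=np.array([.070,.9975]);print(n,np.round(X,3),'clamp x',round(float(d@(X[:2]-[.6194,.030])),4))
for n in('fixed_jaw','plate','clamp','trigger'):
  for r in models.silhouettes(n,'top')[:1]: 
    print(n,r['confidence'],cv2.minAreaRect(cv2.findNonZero(r['pixels'].astype(np.uint8))))
c=im[132:178,200:330];cv2.imwrite('pics/c6.png',cv2.resize(c,None,fx=6,fy=6,interpolation=cv2.INTER_CUBIC))
E
```

```text
[ 0.41948715 -0.0957517   0.1699594 ]
fixed top L [0.656 0.199 0.066] clamp x 0.1714
fixed top [0.654 0.177 0.066] clamp x 0.1494
plate L [0.649 0.093 0.069] clamp x 0.0653
plate R [0.648 0.084 0.069] clamp x 0.0563
fixed_jaw 0.7 ((376.7804870605469, 159.47560119628906), (47.949493408203125, 20.01144027709961), 85.03025817871094)
plate 0.46 ((251.5, 113.0), (6.0, 29.0), 90.0)
clamp 0.83 ((262.82318115234375, 157.66030883789062), (112.66719818115234, 29.603635787963867), 5.5275397300720215)
```

View pics/c6.png

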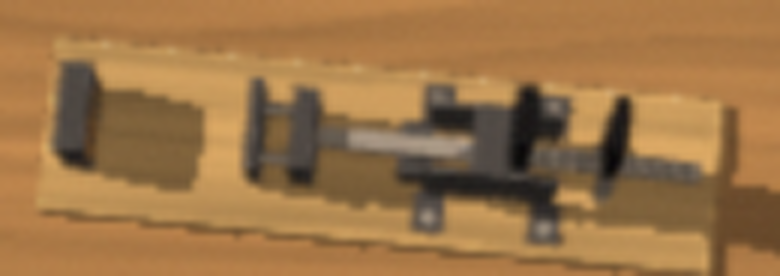

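>>> {"op": "play_rows", "data": {"travel": [[-0.5,0,0],[-1,0,0],[-1,0,0],[-1,0,0],[-1,0,0],[-0.7,-0.8,0],[-0.7,-1,0],[-0.7,-1,0]], "twist": [0.6,0.51,0,0,0,0,0,0]}}

```text
t: 22.48
eef_pos: [0.4967, 0.0643, 0.1678]
ee_rot: [3.14, -0.001, -1.641]
force: [0.4, -0.4, -1.5]
width: 0.0512
gripper_force: 15.0
```

>>> {"op": "play_rows", "data": {"travel": [[-0.7,-1,0],[-0.7,-1,0],[-0.7,-1,0],[-0.7,-1,0],[-0.6,-0.8,0],[0,0,0],[0,0,0]], "twist": [0,0,0,0,0,0,0]}}

```text
t: 23.35
eef_pos: [0.6213, 0.1397, 0.1674]
ee_rot: [3.14, -0.001, -1.642]
force: [-0.6, -0.5, -2.1]
width: 0.0518
gripper_force: 15.0
```

```bash
python3 - <<'E'
from h import *
s=arm.get_state();e=s['eef_pos'];print(s['t'],e,s['ee_rot'])
d=np.array([.070,.9975]);n=np.array([-.9975,.07]);r=e[:2]-[.6194,.030];print('clamp',d@r,n@r)
w=wgrab('w7.png')
E
```

```text
23.35 [0.62128915 0.13969244 0.16735898] [ 3.13961177e+00 -1.05357208e-03 -1.64194201e+00]
clamp 0.10955044964319223 0.0057940417912797325
```

View pics/w7.png

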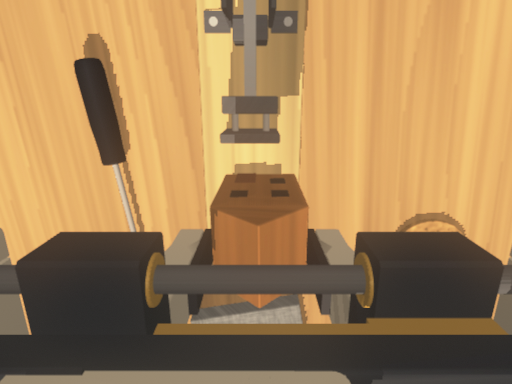

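The wrist view shows the house held level above the board. The plate is at (250,135), the board edges at columns 200 and 302, and the screwdriver at left and coaster at right are clear.

```bash
python3 - <<'E'
from h import *
w=wgrab();d=np.array([.070,.9975]);n=np.array([-.9975,.07])
for k,p,z in(('plateL',(221,142),.066),('plateR',(280,142),.066),('boardL',(200,8+100),.012),('boardR',(301,108),.012),('boardL2',(203,170),.012),('boardR2',(301.5,170),.012),('plate face',(250,132),.069)):
    X=plane(w,*p,z);r=X[:2]-[.6194,.030];print(k,np.round(X,4),'clamp',np.round([d@r,n@r],4))
E
```

```text
plateL [0.6507 0.0954 0.066 ] clamp [ 0.0674 -0.0266]
plateR [0.6009 0.099  0.066 ] clamp [0.0675 0.0233]
boardL [0.6747 0.0672 0.012 ] clamp [ 0.041  -0.0525]
boardR [0.5753 0.0744 0.012 ] clamp [0.0412 0.0471]
boardL2 [0.6793 0.1295 0.012 ] clamp [ 0.1034 -0.0528]
boardR2 [0.577  0.1369 0.012 ] clamp [0.1037 0.0498]
plate face [0.6254 0.0886 0.069 ] clamp [ 0.0588 -0.0019]
```

>>> {"op": "play_rows", "data": {"travel": [[-0.14,-0.31,0],[0,0,0.9],[0,0,0.9],[0,0,0.9],[0,0,0.5],[0,0,0.3],[0,0,0.2],[0,0,0]], "twist": [0,0,0,0,0,0,0,0]}}

```text
t: 24.45
eef_pos: [0.6304, 0.1431, 0.0765]
ee_rot: [-3.141, 0.0, -1.642]
force: [-0.2, 0.7, -1.5]
width: 0.0513
gripper_force: 15.0
```

>>> {"op": "play_rows", "data": {"travel": [[0,0,0.06],[0,0,0]], "twist": [0,0]}}

```text
t: 24.7
eef_pos: [0.6305, 0.1432, 0.0759]
ee_rot: [-3.14, 0.001, -1.641]
force: [-2.5, 0.1, 4.8]
width: 0.0514
gripper_force: 15.0
```

>>> {"op": "play_rows", "data": {"travel": [[0,0,0],[0,0,0],[0,0,0],[0,0,-0.7],[0,0,-1],[0,0,-1],[0,0,-1],[0,0,-1]], "twist": [0,0,0,0,0,0,0,0], "fingers": 0.9}}

```text
t: 25.7
eef_pos: [0.6302, 0.1429, 0.1944]
ee_rot: [-3.14, 0.0, -1.642]
force: [0.3, 0.4, 0.6]
width: 0.079
gripper_force: 0.0
```

>>> {"op": "play_rows", "data": {"travel": [[0,0,-0.8],[0.9,0,-0.2],[1,0,0],[1,0,0],[1,0,0],[1,0,0],[1,0,0],[1,0,0]], "twist": [0,0,0,0,0,0,0,0], "fingers": 0, "newtons": 30}}

```text
t: 26.7
eef_pos: [0.6172, -0.0313, 0.2166]
ee_rot: [3.141, -0.0, -1.643]
force: [-0.4, 0.4, -0.5]
width: 0.0048
gripper_force: 0.0
```

>>> {"op": "play_rows", "data": {"travel": [[1,0,0],[1,0,0],[1,0,0],[1,0,0],[0.6,0,0],[0,0,0]], "twist": [0,0,0,0,0,0]}}

```text
t: 27.45
eef_pos: [0.6091, -0.1452, 0.2168]
ee_rot: [3.141, -0.0, -1.644]
force: [-0.4, 0.3, 0.0]
width: 0.0003
gripper_force: 0.0
```

```bash
python3 - <<'E'
from h import *
s=arm.get_state();e=s['eef_pos'];print(s['t'],e,s['width'])
d=np.array([.070,.9975]);n=np.array([-.9975,.07]);r=e[:2]-[.6194,.030];print('clamp',d@r,n@r)
t=grab('top','t8.png')
for f,c in((t,'top'),(grab('scene','s8.png'),'scene')):
  for r in models.silhouettes('house',c):
    x,q,nn=fit(f,r['pixels'],lambda x:standing(x[:2],x[2],.012),[.629,.143,1.5],[.01,-.01,.1])
    if q<.6*nn: 
        rr=x[:2]-[.6194,.030];print(c,x,q,nn,'clamp',d@rr,n@rr)
a=cv2.resize(cv2.imread('pics/t8.png')[125:185,195:335],(800,343),interpolation=cv2.INTER_CUBIC)
b=cv2.resize(cv2.imread('pics/s8.png')[180:250,260:370],(400,255),interpolation=cv2.INTER_CUBIC)
b=np.hstack([b,np.zeros((255,400,3),np.uint8)]);cv2.imwrite('pics/v8.png',np.vstack([a,b]))
E
```

```text
27.45 [ 0.60914309 -0.14524702  0.21675362] 0.0003262923537347966
clamp -0.1755268831551961 -0.002036025179346016
top [ 0.31296516 -0.12878679  2.69180692] 236.50196078431372 485.0 clamp -0.17984025750729402 0.29455367554315703
top [0.63388501 0.14927177 1.85158401] 107.75686274509803 185.0 clamp 0.11998753784515817 -0.006099769266308959
scene [0.63178159 0.1459198  1.51338619] 139.7019607843137 463.0 clamp 0.11649670796925235 -0.004236246426356694
```

View pics/v8.png

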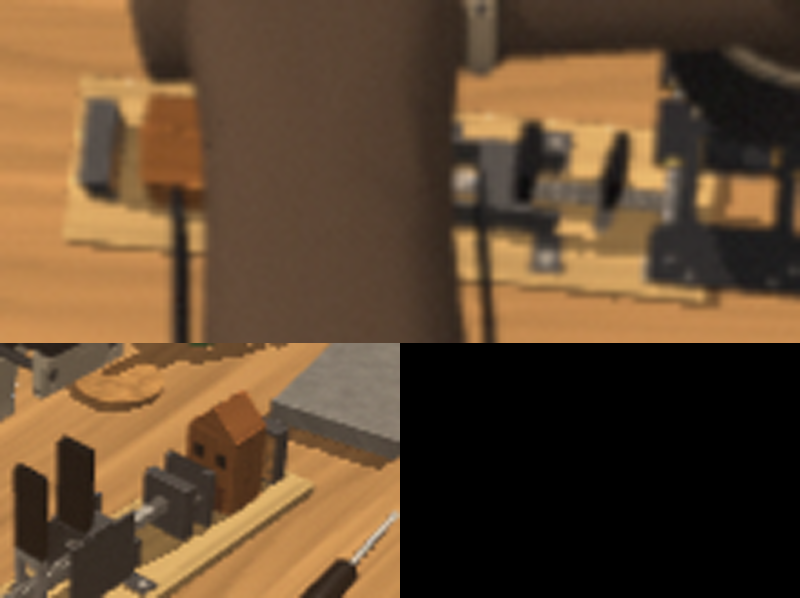

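The house stands upright and square between the jaws, near the fixed jaw, and the trigger is clear ahead of the closed fingers. Next I lower the fingers behind the trigger.

>>> {"op": "play_rows", "data": {"travel": [[0,0,1],[0,0,1],[0,0,1],[0,0,0.46],[0,0,0]], "twist": [0,0,0,0,0]}}

```text
t: 28.28
eef_pos: [0.6094, -0.1434, 0.1301]
ee_rot: [3.14, -0.0, -1.641]
force: [0.2, 0.2, -0.0]
width: 0.0004
gripper_force: 0.0
```

>>> {"op": "play_rows", "data": {"travel": [[-0.5,0,0],[-0.3,0,0],[0,0,0]], "twist": [0,0,0]}}

```text
t: 28.65
eef_pos: [0.6115, -0.123, 0.1313]
ee_rot: [-3.14, 0.0, -1.641]
force: [-0.5, -0.7, -0.1]
width: 0.0003
gripper_force: 0.0
```

>>> {"op": "play_rows", "data": {"travel": [[-0.2,0,0],[0,0,0]], "twist": [0,0]}}

```text
t: 28.9
eef_pos: [0.6114, -0.1186, 0.1307]
ee_rot: [-3.141, 0.0, -1.642]
force: [-0.7, 0.2, 0.2]
width: 0.0
gripper_force: 0.0
```

>>> {"op": "play_rows", "data": {"travel": [[-0.2,0,0],[-0.2,0,0],[0,0,0]], "twist": [0,0,0]}}

```text
t: 29.28
eef_pos: [0.6121, -0.109, 0.1307]
ee_rot: [3.142, -0.0, -1.642]
force: [-0.1, -4.2, 0.9]
width: 0.0006
gripper_force: 1.9
```

>>> {"op": "play_rows", "data": {"travel": [[-0.2,0,0],[-0.2,0,0],[0,0,0]], "twist": [0,0,0]}}

```text
t: 29.65
eef_pos: [0.6127, -0.0984, 0.1303]
ee_rot: [3.141, 0.0, -1.641]
force: [0.2, -2.4, -1.6]
width: 0.0004
gripper_force: 1.2
```

>>> {"op": "play_rows", "data": {"travel": [[-0.2,0,0],[-0.1,0,0],[0,0,0]], "twist": [0,0,0]}}

```text
t: 30.02
eef_pos: [0.613, -0.0914, 0.1303]
ee_rot: [3.141, -0.0, -1.642]
force: [-0.4, -4.5, -2.5]
width: 0.0002
gripper_force: 1.9
```

>>> {"op": "play_rows", "data": {"travel": [[-0.12,0,0],[0,0,0]], "twist": [0,0]}}

```text
t: 30.28
eef_pos: [0.6132, -0.0885, 0.1304]
ee_rot: [3.141, -0.0, -1.642]
force: [-0.5, -3.7, -3.1]
width: 0.0004
gripper_force: 2.1
```

```bash
cat >> h.py <<'E'
def look():
    s=arm.get_state();f=grab('scene');print(s['t'],np.round(s['eef_pos'],4),np.round(s['force'],1))
    O=np.array([.6194+.002,.030]);d=np.array([.070,.9975]);n=np.array([-.9975,.07])
    for nm in('plate','jaw','trigger','house'):
        for r in models.boxes_of(nm,'scene')[:2]:
            e=r['extent']
            if 240<e[0]<360: print(nm,e,r['confidence'])
E
python3 -c "
from h import *
look()"
```

```text
30.275 [ 0.6132 -0.0885  0.1304] [-0.5 -3.7 -3.1]
jaw [270.1, 239.0, 17.0, 41.2] 0.7
jaw [289.1, 233.6, 61.7, 49.8] 0.65
```

>>> {"op": "play_rows", "data": {"travel": [[0.6,0,0],[0.7,0,0],[0,0,0],[-0.4,0,0],[-0.4,0,0],[-0.3,0,0],[-0.2,0,0],[0,0,0]], "twist": [0,0,0,0,0,0,0,0]}}

```text
t: 31.52
eef_pos: [0.6133, -0.0878, 0.1302]
ee_rot: [3.141, -0.0, -1.641]
force: [0.4, -4.2, -1.7]
width: 0.0005
gripper_force: 2.0
```

```bash
cat >> h.py <<'E'
def plate_x(f,save=None):
    """rectified top-edge strip: sample plane z=.066 along the clamp axis at clamp y=-15..-22 (near side), print dark runs"""
    d=np.array([.070,.9975]);n=np.array([-.9975,.07]);O=np.array([.6214,.030])
    xs=np.arange(0,.175,.001);out=[]
    for y in np.arange(-.022,-.008,.002):
        q=np.array([proj(f,np.r_[O+d*x+n*y,.067]) for x in xs],np.float32)
        out.append(cv2.remap(f['pixels'],q[:,:1],q[:,1:],cv2.INTER_LINEAR).reshape(-1,3).astype(int))
    return xs,np.mean(out,0)
E
python3 - <<'E'
from h import *
f=grab('scene','s9.png');old=dict(f);old['pixels']=cv2.imread('pics/s8.png')[:,:,::-1].copy();o2=dict(f);o2['pixels']=cv2.imread('pics/s0.png')[:,:,::-1].copy()
for k in(o2,old,f):
    xs,v=plate_x(k);print([f"{int(1000*x)}:{int(c.sum()//3)}" for x,c in zip(xs[::3],v[::3])])
E
```

```text
['0:80', '3:77', '6:78', '9:78', '12:71', '15:56', '18:48', '21:47', '24:47', '27:47', '30:52', '33:66', '36:74', '39:73', '42:71', '45:61', '48:52', '51:48', '54:47', '57:47', '60:47', '63:51', '66:61', '69:73', '72:95', '75:124', '78:139', '81:137', '84:137', '87:133', '90:134', '93:131', '96:119', '99:109', '102:101', '105:89', '108:79', '111:75', '114:73', '117:71', '120:69', '123:68', '126:69', '129:71', '132:71', '135:70', '138:68', '141:66', '144:64', '147:62', '150:58', '153:55', '156:61', '159:71', '162:74', '165:73', '168:73', '171:71', '174:70']
['0:86', '3:83', '6:83', '9:82', '12:75', '15:59', '18:51', '21:50', '24:49', '27:50', '30:56', '33:71', '36:78', '39:77', '42:75', '45:65', '48:55', '51:51', '54:50', '57:50', '60:50', '63:53', '66:61', '69:65', '72:62', '75:59', '78:57', '81:52', '84:43', '87:38', '90:39', '93:43', '96:51', '99:57', '102:59', '105:59', '108:58', '111:56', '114:55', '117:53', '120:56', '123:56', '126:55', '129:55', '132:54', '135:54', '138:57', '141:58', '144:59', '147:60', '150:58', '153:59', '156:63', '159:74', '162:78', '165:77', '168:77', '171:75', '174:74']
['0:139', '3:145', '6:140', '9:127', '12:116', '15:100', '18:88', '21:85', '24:84', '27:77', '30:63', '33:53', '36:50', '39:49', '42:50', '45:53', '48:65', '51:78', '54:78', '57:77', '60:68', '63:56', '66:51', '69:51', '72:51', '75:50', '78:51', '81:52', '84:54', '87:54', '90:46', '93:44', '96:50', '99:57', '102:59', '105:58', '108:58', '111:57', '114:55', '117:54', '120:56', '123:56', '126:55', '129:56', '132:55', '135:55', '138:57', '141:58', '144:60', '147:60', '150:59', '153:59', '156:64', '159:75', '162:79', '165:78', '168:78', '171:77', '174:75']
```

```bash
cat >> h.py <<'E'
def meter(f=None):
    s=arm.get_state();f=f or grab('scene');xs,v=plate_x(f);g=v.sum(1)/3
    # falling edges: max of negative gradient with local refinement
    xi=np.arange(0,.16,.0002);gi=np.interp(xi,xs,np.convolve(np.pad(g,2,'edge'),np.ones(5)/5,'valid'))
    e=[xi[i] for i in range(10,len(xi)-10) if gi[i-1]>=64>gi[i]]
    r=[xi[i] for i in range(10,len(xi)-10) if gi[i-1]<=64<gi[i]]
    print(round(s['t'],2),np.round(s['eef_pos'],4),np.round(s['force'],1),'fall',np.round(np.array(e)*1000,1),'rise',np.round(np.array(r)*1000,1))
E
python3 - <<'E'
from h import *
f=grab('scene')
for n in('s0','s8','s9'):
    k=dict(f);k['pixels']=cv2.imread(f'pics/{n}.png')[:,:,::-1].copy();meter(k)
E
```

```text
31.62 [ 0.6133 -0.0881  0.1303] [ 0.5 -3.9 -2.2] fall [ 13.6  44.4 145. ] rise [ 32.6  66.6 156.8]
31.62 [ 0.6133 -0.0881  0.1303] [ 0.5 -3.9 -2.2] fall [14.4 45.6 70.4] rise [ 31.6  68.4 155.8]
31.62 [ 0.6133 -0.0881  0.1303] [ 0.5 -3.9 -2.2] fall [30.2 61.2] rise [ 47.6 155.4]
```

>>> {"op": "play_rows", "data": {"travel": [[0.6,0,0],[0.7,0,0],[0,0,0],[-0.4,0,0],[-0.4,0,0],[-0.3,0,0],[-0.2,0,0],[0,0,0]], "twist": [0,0,0,0,0,0,0,0]}}

```text
t: 32.62
eef_pos: [0.6132, -0.0879, 0.1301]
ee_rot: [3.141, -0.001, -1.641]
force: [0.7, -5.2, -3.2]
width: 0.0002
gripper_force: 2.2
```

```bash
python3 -c "
from h import *
meter()"
```

```text
32.62 [ 0.6132 -0.0879  0.1301] [ 0.7 -5.2 -3.2] fall [39.6 63.4] rise [ 58.8 157.2]
```

```bash
python3 - <<'E'
from h import *
f=grab('scene','s10.png')
for n in('s8','s9','s10'):
    k=dict(f);k['pixels']=cv2.imread(f'pics/{n}.png')[:,:,::-1].copy()
    xs,v=plate_x(k);print(n,[f"{int(1000*x)}:{int(c.sum()//3)}" for x,c in zip(xs[20:110:2],v[20:110:2])])
for r in models.boxes_of('house','scene'):print(r)
E
```

```text
s8 ['20:50', '22:50', '24:49', '26:50', '28:51', '30:56', '32:66', '34:75', '36:78', '38:77', '40:76', '42:75', '44:69', '46:61', '48:55', '50:51', '52:50', '54:50', '56:50', '58:50', '60:50', '62:51', '64:55', '66:61', '68:64', '70:64', '72:62', '74:60', '76:59', '78:57', '80:54', '82:49', '84:43', '86:39', '88:38', '90:39', '92:42', '94:45', '96:51', '98:55', '100:58', '102:59', '104:59', '106:58', '108:58']
s9 ['20:85', '22:84', '24:84', '26:81', '28:73', '30:63', '32:55', '34:51', '36:50', '38:49', '40:49', '42:50', '44:52', '46:56', '48:65', '50:75', '52:79', '54:78', '56:78', '58:75', '60:68', '62:60', '64:54', '66:51', '68:51', '70:51', '72:51', '74:51', '76:50', '78:51', '80:52', '82:53', '84:54', '86:55', '88:51', '90:46', '92:44', '94:46', '96:50', '98:55', '100:58', '102:59', '104:58', '106:58', '108:58']
s10 ['20:106', '22:94', '24:88', '26:85', '28:83', '30:83', '32:84', '34:82', '36:77', '38:69', '40:60', '42:53', '44:50', '46:49', '48:49', '50:49', '52:49', '54:50', '56:55', '58:63', '60:67', '62:66', '64:63', '66:60', '68:55', '70:52', '72:50', '74:50', '76:50', '78:49', '80:50', '82:49', '84:50', '86:50', '88:51', '90:51', '92:51', '94:52', '96:53', '98:54', '100:56', '102:58', '104:59', '106:58', '108:57']
{'extent': [141.8, 232.3, 30.2, 32.3], 'confidence': 0.98}
{'extent': [325.4, 207.4, 18.9, 29.4], 'confidence': 0.93}
{'extent': [128.9, 271.0, 29.5, 26.7], 'confidence': 0.83}
{'extent': [188.2, 218.4, 19.3, 23.3], 'confidence': 0.64}
{'extent': [291.4, 230.8, 61.0, 46.0], 'confidence': 0.54}
```

```bash
cat >> h.py <<'E'
def side(f,y=-.0255,z=(.045,.062)):
    d=np.array([.070,.9975]);n=np.array([-.9975,.07]);O=np.array([.6214,.030]);xs=np.arange(.02,.176,.001);out=[]
    for zz in np.arange(z[0],z[1],.003):
        q=np.array([proj(f,np.r_[O+d*x+n*y,zz]) for x in xs],np.float32)
        out.append(cv2.remap(f['pixels'],q[:,:1],q[:,1:],cv2.INTER_LINEAR).reshape(-1,3).astype(int))
    return xs,np.mean(out,0)
E
python3 - <<'E'
from h import *
f=grab('scene')
for n in('s8','s9','s10'):
    k=dict(f);k['pixels']=cv2.imread(f'pics/{n}.png')[:,:,::-1].copy()
    xs,v=side(k);print(n,' '.join(f"{round(1000*x)}:{int(c.sum()//3)}/{int(c[0]-c[2])}" for x,c in zip(xs[::3],v[::3])))
E
```

```text
s8 20:50/16 23:50/17 26:50/17 29:49/17 32:46/17 35:46/16 38:47/17 41:50/18 44:56/19 47:58/19 50:55/18 53:52/17 56:50/17 59:49/17 62:47/18 65:46/18 68:47/28 71:48/40 74:50/48 77:53/54 80:56/58 83:59/61 86:61/63 89:61/63 92:60/61 95:56/56 98:54/53 101:53/53 104:53/53 107:53/53 110:53/52 113:52/51 116:51/50 119:51/50 122:51/51 125:52/52 128:53/52 131:52/52 134:57/55 137:63/59 140:69/62 143:73/63 146:76/66 149:76/64 152:68/50 155:60/37 158:51/26 161:47/20 164:45/17 167:46/18 170:50/23 173:76/51
s9 20:52/18 23:50/16 26:49/15 29:50/15 32:50/15 35:50/15 38:50/16 41:51/16 44:48/16 47:45/16 50:45/17 53:45/16 56:47/16 59:56/17 62:58/17 65:56/16 68:53/17 71:51/17 74:51/16 77:49/16 80:45/15 83:48/28 86:52/43 89:57/54 92:59/59 95:56/56 98:54/54 101:54/53 104:54/53 107:54/52 110:53/52 113:52/51 116:51/49 119:52/50 122:52/51 125:53/51 128:54/51 131:53/51 134:57/55 137:64/60 140:69/62 143:74/63 146:77/66 149:77/64 152:69/49 155:61/36 158:52/25 161:47/19 164:45/17 167:46/18 170:50/22 173:77/52
s10 20:73/41 23:65/33 26:58/25 29:53/19 32:50/16 35:50/15 38:50/15 41:50/15 44:50/15 47:51/16 50:51/16 53:49/15 56:45/15 59:44/16 62:45/16 65:46/17 68:54/17 71:60/18 74:57/17 77:53/16 80:51/16 83:49/16 86:47/15 89:46/17 92:47/25 95:53/42 98:54/50 101:54/53 104:53/53 107:53/52 110:52/52 113:52/51 116:51/50 119:51/49 122:51/49 125:51/50 128:51/50 131:52/52 134:53/52 137:54/53 140:61/56 143:69/60 146:75/65 149:76/65 152:69/50 155:61/36 158:51/25 161:47/19 164:46/17 167:47/17 170:51/22 173:77/52
```

>>> {"op": "play_rows", "data": {"travel": [[0.6,0,0],[0.7,0,0],[0,0,0],[-0.4,0,0],[-0.4,0,0],[-0.3,0,0],[-0.2,0,0],[0,0,0]], "twist": [0,0,0,0,0,0,0,0]}}

```text
t: 33.83
eef_pos: [0.6132, -0.0879, 0.1301]
ee_rot: [3.141, -0.001, -1.641]
force: [-0.2, -4.6, -2.4]
width: 0.0004
gripper_force: 2.2
```

```bash
cat >> h.py <<'E'
def report(name):
    s=arm.get_state();k=grab('scene',name);xs,v=side(k);x2,g=plate_x(k);rb=v[:,0]-v[:,2];br=v.sum(1)/3
    pf=[round(1e3*xs[i],1) for i in range(len(xs)-1) if rb[i]<35<=rb[i+1] and xs[i]>.06]
    hf=[round(1e3*xs[i],1) for i in range(len(xs)-1) if br[i]<64.5<=br[i+1] and xs[i]>.12]
    m=(xs>.04)&(xs<pf[0]/1e3);bump=xs[m][np.argmax(br[m])]
    gg=g.sum(1)/3;je=[round(1e3*x2[i],1) for i in range(20,len(x2)-1) if gg[i]>64>=gg[i+1]]
    print(round(s['t'],2),s['eef_pos'].round(4),s['force'].round(1),'jaw edge',je[:1],'plate rear bump',round(bump*1e3),'plate front',pf[:1],'house front',hf[:1])
E
python3 - <<'E'
from h import *
report('s11.png')
E
```

```text
33.83 [ 0.6132 -0.0879  0.1301] [-0.2 -4.6 -2.4] jaw edge [np.float64(49.0)] plate rear bump 81 plate front [np.float64(104.0)] house front [np.float64(171.0)]
```

>>> {"op": "play_rows", "data": {"travel": [[0.6,0,0],[0.7,0,0],[0,0,0],[-0.4,0,0],[-0.3,0,0],[-0.2,0,0],[0,0,0]], "twist": [0,0,0,0,0,0,0]}}

```text
t: 34.75
eef_pos: [0.6128, -0.0978, 0.1303]
ee_rot: [3.141, -0.0, -1.641]
force: [0.2, -4.0, -2.5]
width: 0.0003
gripper_force: 1.8
```

```bash
python3 - <<'E'
from h import *
report('s12.png')
E
```

```text
34.75 [ 0.6128 -0.0978  0.1303] [ 0.2 -4.  -2.5] jaw edge [np.float64(54.0)] plate rear bump 86 plate front [np.float64(109.0)] house front [np.float64(171.0)]
```

>>> {"op": "play_rows", "data": {"travel": [[-0.15,0,0],[-0.1,0,0],[0,0,0]], "twist": [0,0,0]}}

```text
t: 35.17
eef_pos: [0.613, -0.0923, 0.1303]
ee_rot: [3.141, -0.0, -1.642]
force: [0.8, -5.4, -2.7]
width: 0.0001
gripper_force: 2.3
```

```bash
python3 - <<'E'
from h import *
report('s13.png')
E
```

```text
35.17 [ 0.613  -0.0923  0.1303] [ 0.8 -5.4 -2.7] jaw edge [np.float64(55.0)] plate rear bump 40 plate front [np.float64(110.0)] house front [np.float64(171.0)]
```

>>> {"op": "play_rows", "data": {"travel": [[-0.1,0,0],[-0.08,0,0],[0,0,0],[0,0,0]], "twist": [0,0,0,0]}}

```text
t: 35.72
eef_pos: [0.6131, -0.0883, 0.1302]
ee_rot: [3.14, -0.001, -1.642]
force: [0.7, -8.0, -2.8]
width: 0.0005
gripper_force: 3.1
```

```bash
python3 - <<'E'
from h import *
report('s14.png')
f=grab('scene')
for n in('s11','s12','s14'):
    k=dict(f);k['pixels']=cv2.imread(f'pics/{n}.png')[:,:,::-1].copy()
    xs,v=side(k);print(n,' '.join(f"{round(1000*x)}:{int(c.sum()//3)}/{int(c[0]-c[2])}" for x,c in zip(xs[28::2],v[28::2]) if x<.12 or x>.14))
E
```

```text
35.73 [ 0.6131 -0.0883  0.1302] [ 0.7 -8.  -2.8] jaw edge [np.float64(58.0)] plate rear bump 40 plate front [np.float64(110.0)] house front [np.float64(171.0)]
s11 48:50/15 50:50/15 52:50/15 54:50/15 56:51/16 58:51/16 60:50/16 62:49/16 64:48/16 66:46/17 68:45/16 70:44/16 72:44/16 74:44/16 76:46/16 78:52/16 80:59/17 82:59/17 84:56/16 86:54/17 88:53/16 90:51/16 92:50/15 94:50/16 96:49/16 98:47/16 100:46/16 102:47/22 104:51/34 106:55/46 108:55/51 110:54/52 112:54/53 114:53/53 116:53/52 118:53/52 140:52/51 142:53/51 144:53/51 146:54/51 148:55/50 150:59/46 152:63/43 154:62/37 156:58/30 158:53/25 160:50/21 162:47/18 164:46/16 166:46/16 168:47/18 170:50/22 172:67/41 174:85/60
s12 48:50/16 50:50/16 52:50/16 54:50/16 56:49/16 58:50/16 60:50/16 62:51/16 64:51/16 66:51/16 68:49/16 70:47/16 72:45/16 74:44/16 76:44/16 78:45/16 80:45/16 82:50/17 84:57/17 86:61/18 88:59/17 90:56/17 92:54/16 94:52/16 96:51/16 98:50/16 100:49/16 102:48/16 104:47/17 106:45/18 108:48/28 110:52/39 112:55/47 114:55/50 116:55/52 118:55/52 140:52/50 142:52/49 144:53/50 146:53/50 148:53/51 150:53/50 152:53/48 154:52/44 156:50/36 158:48/28 160:46/23 162:46/20 164:45/17 166:46/17 168:47/18 170:51/21 172:68/40 174:85/61
s14 48:53/19 50:51/17 52:50/16 54:50/16 56:49/15 58:49/15 60:49/15 62:50/15 64:50/15 66:51/16 68:51/16 70:51/15 72:50/16 74:48/16 76:46/16 78:45/16 80:44/17 82:45/17 84:47/17 86:48/16 88:51/17 90:53/17 92:53/17 94:52/16 96:51/16 98:51/16 100:51/16 102:50/17 104:47/16 106:45/17 108:47/23 110:50/32 112:53/40 114:52/44 116:53/49 118:53/50 140:51/50 142:51/50 144:52/50 146:52/51 148:53/52 150:53/51 152:53/51 154:53/49 156:51/43 158:49/36 160:48/30 162:47/25 164:45/21 166:46/19 168:47/19 170:50/22 172:67/41 174:85/60
```

>>> {"op": "play_rows", "data": {"travel": [[-0.06,0,0],[-0.06,0,0],[0,0,0],[0,0,0]], "twist": [0,0,0,0]}}

```text
t: 36.33
eef_pos: [0.6131, -0.0856, 0.1301]
ee_rot: [3.14, -0.001, -1.642]
force: [0.4, -9.1, -5.0]
width: 0.0007
gripper_force: 3.6
```

```bash
python3 - <<'E'
from h import *
report('s15.png')
E
```

```text
36.33 [ 0.6131 -0.0856  0.1301] [ 0.4 -9.1 -5. ] jaw edge [np.float64(58.0)] plate rear bump 40 plate front [np.float64(110.0)] house front [np.float64(171.0)]
```

>>> {"op": "play_rows", "data": {"travel": [[-0.06,0,0],[-0.06,0,0],[0,0,0],[0,0,0]], "twist": [0,0,0,0]}}

```text
t: 36.88
eef_pos: [0.6132, -0.0827, 0.13]
ee_rot: [3.14, -0.001, -1.642]
force: [0.2, -7.7, -3.7]
width: 0.0007
gripper_force: 3.6
```

```bash
python3 - <<'E'
from h import *
report('s16.png')
f=grab('scene')
for n in('s11','s12','s14','s15','s16'):
    k=dict(f);k['pixels']=cv2.imread(f'pics/{n}.png')[:,:,::-1].copy()
    xs,v=plate_x(k);print(n,' '.join(f"{round(1000*x)}:{int(c.sum()//3)}" for x,c in zip(xs[42:115:2],v[42:115:2])))
E
```

```text
36.88 [ 0.6132 -0.0827  0.13  ] [ 0.2 -7.7 -3.7] jaw edge [np.float64(59.0)] plate rear bump 40 plate front [np.float64(110.0)] house front [np.float64(171.0)]
s11 42:83 44:81 46:78 48:72 50:63 52:55 54:51 56:50 58:50 60:50 62:50 64:50 66:54 68:62 70:69 72:70 74:68 76:66 78:63 80:60 82:55 84:52 86:50 88:50 90:49 92:50 94:50 96:51 98:51 100:51 102:52 104:50 106:48 108:49 110:52 112:56 114:57
s12 42:84 44:83 46:84 48:84 50:79 52:73 54:64 56:57 58:52 60:51 62:50 64:50 66:50 68:49 70:52 72:58 74:65 76:67 78:65 80:62 82:57 84:53 86:52 88:51 90:51 92:50 94:50 96:50 98:51 100:51 102:51 104:52 106:52 108:52 110:53 112:54 114:55
s14 42:84 44:84 46:84 48:85 50:83 52:80 54:77 56:72 58:65 60:57 62:52 64:50 66:49 68:49 70:50 72:50 74:52 76:59 78:67 80:69 82:67 84:64 86:63 88:58 90:54 92:52 94:51 96:50 98:50 100:50 102:51 104:51 106:51 108:51 110:51 112:51 114:52
s15 42:85 44:84 46:85 48:85 50:83 52:81 54:78 56:73 58:65 60:57 62:53 64:51 66:50 68:50 70:50 72:50 74:51 76:56 78:64 80:70 82:69 84:66 86:63 88:58 90:54 92:52 94:50 96:50 98:50 100:50 102:50 104:51 106:51 108:51 110:51 112:52 114:53
s16 42:85 44:84 46:84 48:85 50:83 52:81 54:80 56:78 58:70 60:60 62:54 64:51 66:50 68:50 70:50 72:50 74:51 76:55 78:62 80:68 82:67 84:65 86:63 88:59 90:55 92:52 94:50 96:50 98:50 100:50 102:50 104:50 106:50 108:51 110:51 112:53 114:53
```

>>> {"op": "play_rows", "data": {"travel": [[0.5,0,0],[0.5,0,0],[0.5,0,0],[0,0,0],[-0.4,0,0],[-0.2,0,0],[0,0,0],[0,0,0]], "twist": [0,0,0,0,0,0,0,0]}}

```text
t: 37.98
eef_pos: [0.6124, -0.1038, 0.1304]
ee_rot: [3.141, 0.0, -1.641]
force: [1.1, -3.1, -1.4]
width: 0.0002
gripper_force: 1.7
```

```bash
sed -i "s/    m=(xs>.04).*/    bump=0/" h.py; python3 - <<'E'
from h import *
report('s17.png')
E
```

```text
37.98 [ 0.6124 -0.1038  0.1304] [ 1.1 -3.1 -1.4] jaw edge [np.float64(57.0)] plate rear bump 0 plate front [np.float64(110.0)] house front [np.float64(171.0)]
```

>>> {"op": "play_rows", "data": {"travel": [[-0.15,0,0],[-0.1,0,0],[0,0,0],[0,0,0]], "twist": [0,0,0,0]}}

```text
t: 38.52
eef_pos: [0.6127, -0.0986, 0.1302]
ee_rot: [3.141, -0.001, -1.642]
force: [0.6, -6.0, -3.9]
width: 0.0002
gripper_force: 2.9
```

```bash
python3 - <<'E'
from h import *
report('s18.png')
E
```

```text
38.52 [ 0.6127 -0.0986  0.1302] [ 0.6 -6.  -3.9] jaw edge [np.float64(58.0)] plate rear bump 0 plate front [np.float64(110.0)] house front [np.float64(171.0)]
```

>>> {"op": "play_rows", "data": {"travel": [[-0.1,0,0],[-0.1,0,0],[0,0,0],[0,0,0]], "twist": [0,0,0,0]}}

```text
t: 39.08
eef_pos: [0.6128, -0.0936, 0.1301]
ee_rot: [3.141, -0.001, -1.642]
force: [1.0, -6.4, -3.6]
width: 0.0
gripper_force: 2.8
```

```bash
python3 - <<'E'
from h import *
report('s19.png')
f=grab('scene')
for n in('s14','s16','s17','s19'):
    k=dict(f);k['pixels']=cv2.imread(f'pics/{n}.png')[:,:,::-1].copy()
    xs,v=plate_x(k);print(n,' '.join(f"{round(1000*x)}:{int(c.sum()//3)}" for x,c in zip(xs[50:96:2],v[50:96:2])))
    xs,v=side(k);print(n,' '.join(f"{round(1000*x)}:{int(c.sum()//3)}" for x,c in zip(xs[50:100:2],v[50:100:2])))
E
```

```text
39.08 [ 0.6128 -0.0936  0.1301] [ 1.  -6.4 -3.6] jaw edge [np.float64(60.0)] plate rear bump 0 plate front [np.float64(110.0)] house front [np.float64(171.0)]
s14 50:83 52:80 54:77 56:72 58:65 60:57 62:52 64:50 66:49 68:49 70:50 72:50 74:52 76:59 78:67 80:69 82:67 84:64 86:63 88:58 90:54 92:52 94:51
s14 70:51 72:50 74:48 76:46 78:45 80:44 82:45 84:47 86:48 88:51 90:53 92:53 94:52 96:51 98:51 100:51 102:50 104:47 106:45 108:47 110:50 112:53 114:52 116:53 118:53
s16 50:83 52:81 54:80 56:78 58:70 60:60 62:54 64:51 66:50 68:50 70:50 72:50 74:51 76:55 78:62 80:68 82:67 84:65 86:63 88:59 90:55 92:52 94:50
s16 70:51 72:50 74:48 76:46 78:45 80:45 82:44 84:44 86:45 88:49 90:53 92:53 94:53 96:52 98:52 100:52 102:50 104:47 106:45 108:47 110:50 112:53 114:53 116:53 118:53
s17 50:83 52:81 54:77 56:70 58:61 60:55 62:51 64:50 66:50 68:50 70:51 72:52 74:56 76:66 78:74 80:74 82:69 84:67 86:67 88:62 90:56 92:52 94:50
s17 70:51 72:49 74:47 76:46 78:45 80:44 82:47 84:50 86:53 88:55 90:56 92:55 94:54 96:53 98:52 100:52 102:50 104:47 106:45 108:47 110:51 112:53 114:53 116:53 118:53
s19 50:83 52:81 54:81 56:79 58:74 60:66 62:57 64:52 66:50 68:50 70:49 72:49 74:50 76:53 78:60 80:65 82:65 84:64 86:62 88:58 90:53 92:49 94:48
s19 70:51 72:50 74:47 76:46 78:45 80:44 82:44 84:43 86:44 88:48 90:52 92:53 94:52 96:52 98:52 100:52 102:50 104:48 106:45 108:47 110:50 112:53 114:53 116:53 118:53
```

>>> {"op": "play_rows", "data": {"travel": [[-0.1,0,0],[-0.1,0,0],[0,0,0],[0,0,0]], "twist": [0,0,0,0]}}

```text
t: 39.67
eef_pos: [0.6129, -0.089, 0.13]
ee_rot: [3.14, -0.001, -1.642]
force: [0.2, -7.4, -4.2]
width: 0.0
gripper_force: 3.7
```

```bash
cat >> h.py <<'E'
def edges(f):
    xs,v=plate_x(f);g=v.sum(1)/3;a=[xs[i]+.001*(g[i]-64)/(g[i]-g[i+1]) for i in range(20,80) if g[i]>64>=g[i+1]][0]
    xs,v=side(f);r=v[:,0]-v[:,2];b=[xs[i]+.001*(35-r[i])/(r[i+1]-r[i]) for i in range(50,len(xs)-1) if r[i]<35<=r[i+1]][0]
    return np.round([a*1e3,b*1e3,(b-a)*1e3],2)
E
python3 - <<'E'
from h import *
report('s20.png');f=grab('scene')
for n in('s8','s9','s10','s11','s12','s13','s14','s16','s17','s19','s20'):
    k=dict(f);k['pixels']=cv2.imread(f'pics/{n}.png')[:,:,::-1].copy();print(n,edges(k))
F=[arm.get_state()['force'][1]]
for i in range(6): grab('scene');F.append(arm.get_state()['force'][1])
print(np.mean(F),np.std(F))
E
```

```text
39.67 [ 0.6129 -0.089   0.13  ] [ 0.2 -7.4 -4.2] jaw edge [np.float64(60.0)] plate rear bump 0 plate front [np.float64(110.0)] house front [np.float64(171.0)]
s8 [ 45.41 171.4  125.99]
s9 [29.95 84.23 54.27]
s10 [39.16 93.68 54.51]
s11 [ 49.91 104.03  54.12]
s12 [ 54.09 109.18  55.09]
s13 [ 56.   110.64  54.64]
s14 [ 58.28 110.63  52.35]
s16 [ 59.37 110.71  51.34]
s17 [ 57.51 110.67  53.16]
s19 [ 60.54 110.81  50.27]
s20 [ 60.45 110.73  50.28]
-8.525209813581988 0.40349940397962625
```

>>> {"op": "play_rows", "data": {"travel": [[-0.1,0,0],[-0.08,0,0],[0,0,0],[0,0,0]], "twist": [0,0,0,0]}}

```text
t: 40.58
eef_pos: [0.613, -0.0851, 0.1298]
ee_rot: [3.139, -0.002, -1.642]
force: [0.4, -11.2, -5.8]
width: 0.0005
gripper_force: 4.7
```

```bash
cat >> h.py <<'E'
def rep2(name):
    s=arm.get_state();k=grab('scene',name);F=[s['force']]
    for i in range(4): grab('scene');F.append(arm.get_state()['force'])
    print(round(s['t'],2),s['eef_pos'].round(4),np.mean(F,0).round(2),edges(k),s['gripper_force'])
E
python3 - <<'E'
from h import *
rep2('s21.png')
E
```

```text
40.58 [ 0.613  -0.0851  0.1298] [  0.68 -10.88  -5.42] [ 61.44 110.7   49.26] 4.660011447758734
```

>>> {"op": "play_rows", "data": {"travel": [[0,0,0],[0,0,0],[0,0,0],[0,0,0]], "twist": [0,0,0,0]}}

```text
t: 41.32
eef_pos: [0.613, -0.0852, 0.1299]
ee_rot: [3.139, -0.002, -1.642]
force: [1.5, -10.3, -5.1]
width: 0.0001
gripper_force: 4.7
```

```bash
python3 - <<'E'
from h import *
rep2('s22.png');print(arm.job_done())
E
```

```text
41.33 [ 0.613  -0.0852  0.1299] [  1.24 -11.02  -5.27] [ 61.31 110.7   49.39] 4.660969167643998
the job is handed in; nothing more can be done
None
```

I handed the job in at 41 s: the house stands upright against the fixed jaw and the trigger is held squeezed, with the plate pushed in an estimated 5–8 mm of its 16 mm (the camera says about 5 mm, the wrist force about 8 mm); no verdict came back.

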